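# Plug the moisture trap into the airbrush outlet

## Task

Lift the moisture trap out of its wooden stand and plug its steel tube into the push-in fitting on top of the air outlet: push it straight in, past the grip, until it is fully home with the valve at the bottom pressed open, without ramming it (the valve stands about 20 N). Let go so that it stands upright, held by the fitting, and leave the paints, cup and palette where they are.

Things in the scene. Friction and masses are not known exactly. Their poses are not given: they have to be found in the camera images.
- trap_head (a point): centre of the trap's head, to be grasped: upright cylinder 34 mm across, 55 mm high, aluminium ends, clear middle; z up along its axis. Below the head, on the same axis, a rigid steel tube 12 mm across and 78 mm long; the tube's lower end is 105.5 mm below this point. About 0.12 kg. At the start the tube hangs in the stand's hole and the head rests on the stand.
- trap_tip (a point): centre of the lower end of the trap's tube; z up along the tube. The last 5 mm are tapered from 12 to 8 mm in diameter.
- stand: fixed plywood stand 80 x 80 mm, 90 mm high, with one upright 15 mm hole in the middle of its top; origin at the centre of its underside, z up.
- outlet: fixed air outlet: grey foot 100 x 80 x 12 mm, aluminium block 44 x 44 mm in its middle, 85 mm high, a gauge on its -x side; origin at the centre of the underside, z up. In the middle of its top is the push-in fitting: about 22 mm below the mouth four spring jaws grip the tube; they let it slide down against about 2 to 8 N and bite when it is pulled back.
- mouth (a point): centre of the fitting's mouth, at the top of its black ring (27 mm outside, 18 mm inside, standing 5 mm above the block), 90 mm above the table; z up. Below the ring the bore is 13.2 mm wide with a 2 mm chamfer. The valve's face lies at a depth that cannot be seen and differs each time: 38 to 56 mm below the mouth.
- valve (a joint): how far the tube's end has pressed down the spring valve at the bottom of the fitting, in m: 0 closed, 0.004 fully open at its solid stop. Its spring takes 2 N to start, 3.6 N to open fully. Fully home is the valve at its stop, felt as a steep rise in force; the tube's end is then 42 to 60 mm below the mouth.
- paint_a: bystander: paint bottle 27 mm in diameter, 70 mm high; origin at the centre of its underside.
- paint_b: bystander: another paint bottle of the same size; origin at the centre of its underside.
- rinse_cup: bystander: white cup 70 mm wide, 75 mm high; origin at the centre of its underside.
- palette: bystander: white mixing palette 110 x 80 x 15 mm; origin at the centre of its underside.
Not all that is in view belongs to the job. What is meant by the part that bears trap_head is not black, pink or purple, and is the smaller of those in its own colour.

How it is judged:
By the outcome, as a careful person would: the job done as asked, in the order asked, and still so for the second after the job is handed in, with the robot touching nothing.
It also fails if it takes over 58 s, if anything falls off the work surface, if the arm or the gripper's body presses on something with over 40 N, if the wrist force passes 120 N, or if a joint passes its speed limit or range.

## Robot

A 6-joint arm with a two-finger parallel gripper is mounted at the origin on the work surface. World frame = base frame: x ahead of the robot, y to its left, z up, the work surface at z = 0. Lengths are in m, angles in rad, forces in N, time in s.
With the tool pointing down it reaches from about 0.425 to 0.95 m from the base axis. Payload 14.7 kg.
Tool frame: the origin (TCP) lies on the mounting face of the last link; the fingertips stand 173 mm ahead of it and the grasp point (between the pads) lies 155 mm ahead of it (env.nose_length is the z of the fingertips in the tool frame, in m); z points along the fingers, y is the direction in which the jaws open and shut (so a half turn about z gives the same grasp; the last joint's range is limited). The gripper opens to 85 mm and grips with 20 to 120 N. Pads are 22 mm wide; open, the fingers measure 114 mm over their backs; the gripper's body (76 mm by 85 mm) begins 54 mm behind the grasp point. The pads swing forward as they close: fully open they stand 13 mm farther back than shut.
Start: joints at [1.225, 0.48, 1.596, -0, 1.065, -0.047], TCP at [0.191, 0.621, 0.405] pointing down, gripper open.
Joint ranges: [-2.75, 2.75], [-0.82, 2.05], [0.23, 2.67], [-1.56, 4.7], [0.09, 2.69], [-2.92, 2.92]. Speed limits (rad/s): [1.89, 1.89, 2.39, 3.01, 3.01, 3.01].

## Interface

Orientations are given as a 3x3 rotation matrix whose columns are the frame's x, y, z axes.
In Python, from plant import env gives the robot as it stands.
- The arm moves only by the tool move_arm, never from a script. Its argument "rows" is text: rows parted by semicolons, each of 7 numbers parted by spaces: the shift along the tool's x, y, z as a fraction of full scale, then the turn, a rotation vector about the tool's x, y, z as a fraction of full scale, then the closure, from 0 (fully open) to 1 (shut). A call has 1 to 8 rows; each row is the pose to reach, as a shift and turn from the pose commanded when the call began, along the tool's axes at that moment; what a row does not reach only later rows make up. Full scale, the value 1, is 1000 mm for a shift and pi/4 rad for a turn. A row lasts 1/8 s, in which the tool goes at most 62.5 mm and 10.7 degrees, less where a joint would pass 70% of its speed; a pose out of reach is approached as far as the arm can. A call with a number of a shift or a turn outside -1 to 1 is refused whole. A call with a gripper value outside its range is refused whole. The fingers move at their own pace and stop on an object; "force" is the grip in N (left out, the last holds). Time passes only in rows, so rows that repeat a pose let the fingers close. It gives the time, the measured TCP pose, the force and the opening at its end, in the units of the state.
- env.sense(): the state, without advancing time (a new reading comes with each control period).
- env.capture(name): name is "scene" or "side" or "wrist"; returns the picture (480x640x3 uint8, red, green, blue); there is no depth.
- env.camera_info(name): a dict with "K" (3x3 intrinsics, pixels), "T" (4x4, takes a point from camera to world coordinates). Camera axes: x right, y up, looking along -z (the intrinsics and any distortion apply to the point x, -y, -z); pixel columns grow to the right and rows downward; lengths in m; the calibration is good to about 2 mm. A picture is of the moment at which its call begins: read the wrist's pose just before it. camera_info takes no time and is no camera call; for the wrist camera it gives the pose at the moment of the call.
- env.job_done(): hands the job in, once; it reports no verdict.
The state is a dict: "time": time; "joints": joint angles; "qvel": joint speeds; "joint_torque": joint torques, N m; "eef_pos": TCP position; "tool_rot": TCP orientation; "contact_force": force on the tool from outside, world axes, zero at the start; "moment": the same for the moment, N m; "opening": opening from 0.0 (shut) to 1.0 (fully open).
Only numpy, scipy, OpenCV 4.12 (cv2) and the standard library are available. Lean on these libraries where they do the work, as an engineer would, in place of code of your own. Each camera call takes 0.05 s, during which the arm holds its last target. There are 200 camera calls.

## Working session

There is one attempt and no reset: what is moved stays moved. The work goes in short steps, Python scripts to look and compute and a tool call to move; the robot and the scene stay as the last step left them, time stands still between calls to the robot, and variables do not carry over. Pictures are saved under pics/ and viewed, about 8 in all and at most 12, crops included, and the job is handed in when it is done.

Besides the shell and the picture viewer there is one more tool, called after "Call:" as name(argument=value, ...) on one line, values as JSON. move_arm: Moves the arm, as the interface text tells. Its arguments: {"type":"object","properties":{"rows":{"type":"string"},"force":{"type":"number"}},"required":["rows"]}

```bash
mkdir -p pics; ls; python3 - <<'E'
from plant import env
import cv2, numpy as np
for n in ("scene","side"):
    im=env.capture(n); cv2.imwrite(f"pics/{n}0.png",im[:,:,::-1])
    c=env.camera_info(n); print(n,{k:np.round(v,4).tolist() if not isinstance(v,str) else v for k,v in c.items()})
s=env.sense(); print(s)
E
```

```text
pics
scene {'K': [[549.3717, 0.0, 321.648], [0.0, 549.3717, 241.0274], [0.0, 0.0, 1.0]], 'T': [[-0.4445, -0.7746, 0.4498, 0.967], [0.8957, -0.376, 0.2376, 0.2097], [-0.0149, 0.5085, 0.8609, 0.8656], [0.0, 0.0, 0.0, 1.0]]}
side {'K': [[458.1761, 0.0, 324.2337], [0.0, 458.1761, 237.1765], [0.0, 0.0, 1.0]], 'T': [[0.993, 0.0856, -0.0817, 0.4869], [-0.1183, 0.6955, -0.7087, -0.5288], [-0.0039, 0.7134, 0.7007, 0.6333], [0.0, 0.0, 0.0, 1.0]]}
{'time': 0.1, 'joints': array([ 1.22539042e+00,  4.80730392e-01,  1.59676520e+00,  6.80764297e-07,
        1.06512549e+00, -4.65576506e-02]), 'qvel': array([ 0.00021274, -0.00135102, -0.00094562,  0.0015711 ,  0.00090489,
        0.00043639]), 'joint_torque': array([ 8.82473832e-04, -9.52254510e+01, -4.31039929e+01,  3.68859810e-04,
        5.06200377e-03,  2.82728827e-06]), 'eef_pos': array([0.19126889, 0.62104421, 0.40417864]), 'tool_rot': array([[-9.55676114e-01,  2.94419841e-01, -3.48763824e-04],
       [ 2.94420044e-01,  9.55675626e-01, -9.67484564e-04],
       [ 4.84584340e-05, -1.02728495e-03, -9.99999471e-01]]), 'contact_force': array([-0.61823318,  0.21247125, -0.09902459]), 'moment': array([-0.01824563,  0.00633505,  0.00740892]), 'opening': 1.0012701171561438}
```

View pics/scene0.png

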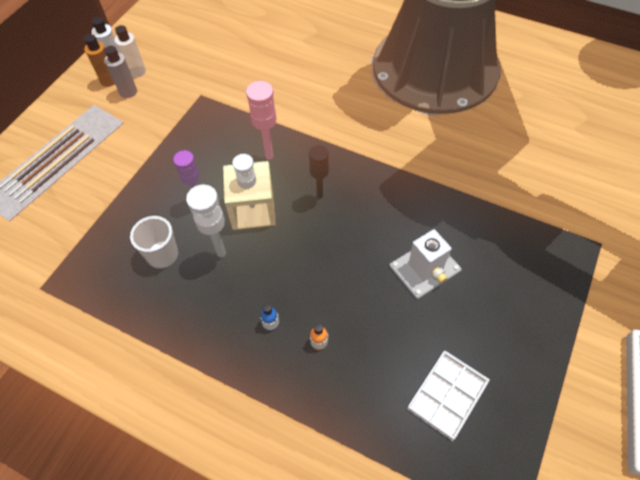

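View pics/side0.png

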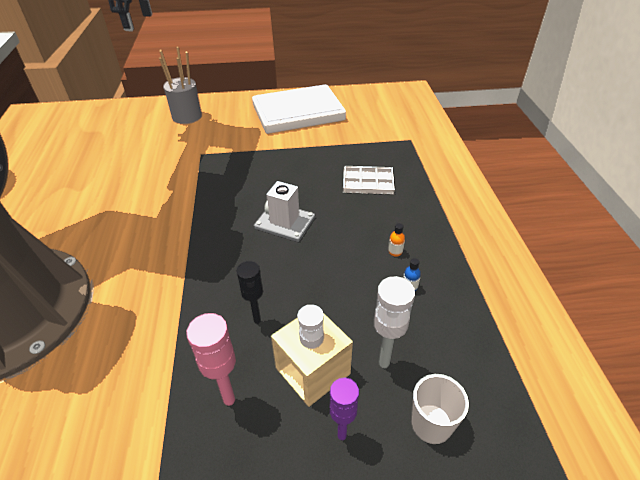

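The small silver trap sits in the stand, with its head at scene (244,170) and side (311,325). The larger silver one at scene (206,210) and the black, pink and purple ones are decoys. The outlet mouth is at about scene (432,244) and side (283,189). Next I'll make enlarged crops to measure from.

```bash
cat > h.py <<'E'
import numpy as np, cv2
from plant import env
def ray(n,px,info=None):
    c=info or env.camera_info(n); K,T=np.array(c["K"]),np.array(c["T"])
    d=np.linalg.inv(K)@np.array([px[0],px[1],1.]); d=T[:3,:3]@(d*[1,-1,-1]); return T[:3,3],d/np.linalg.norm(d)
def plane(n,px,z,info=None):
    o,d=ray(n,px,info); return o+d*(z-o[2])/d[2]
def tri(r1,r2):
    A=np.zeros((3,3));b=np.zeros(3)
    for o,d in (r1,r2):
        P=np.eye(3)-np.outer(d,d);A+=P;b+=P@o
    p=np.linalg.solve(A,b); return p,[np.linalg.norm((np.eye(3)-np.outer(d,d))@(p-o)) for o,d in (r1,r2)]
def proj(n,p,info=None):
    c=info or env.camera_info(n); K,T=np.array(c["K"]),np.array(c["T"])
    q=T[:3,:3].T@(np.array(p)-T[:3,3])*[1,-1,-1]; q=K@q; return q[:2]/q[2]
E
python3 - <<'E'
from h import *
a=cv2.imread("pics/scene0.png");b=cv2.imread("pics/side0.png")
def crop(i,x,y): return cv2.resize(i[y:y+50,x:x+66],(396,300),interpolation=cv2.INTER_CUBIC)
cv2.imwrite("pics/crops.png",np.vstack([np.hstack([crop(a,212,148),crop(b,278,300)]),np.hstack([crop(a,400,225),crop(b,250,175)])]))
print(plane("scene",(243,162),.145),plane("side",(311,314),.145))
print(plane("scene",(432,243.5),.09),plane("side",(282.5,189),.09))
for n,A,B in (("blk",(319,152),(247,267)),("big",(203,195),(396,290)),("pur",(184,158),(344,388)),("pink",(260,90),(208,328))):
    print(n,np.round(tri(ray("scene",A),ray("side",B)),3) if 0 else tri(ray("scene",A),ray("side",B)))
E
```

```text
[ 0.51063179 -0.17533603  0.145     ] [ 0.50994937 -0.17427332  0.145     ]
[0.48744886 0.15964293 0.09      ] [0.48715809 0.15982081 0.09      ]
blk (array([ 0.42740611, -0.07403846,  0.13517348]), [np.float64(0.0015792146955079117), np.float64(0.0015792146955079939)])
big (array([ 0.61703243, -0.17782606,  0.18300664]), [np.float64(0.0006874551374833788), np.float64(0.0006874551374832029)])
pur (array([ 0.53913939, -0.27614711,  0.13412988]), [np.float64(0.0009705255250857432), np.float64(0.0009705255250858645)])
pink (array([ 0.38697045, -0.20813182,  0.184497  ]), [np.float64(0.00010635974711831459), np.float64(0.00010635974711822353)])
```

View pics/crops.png

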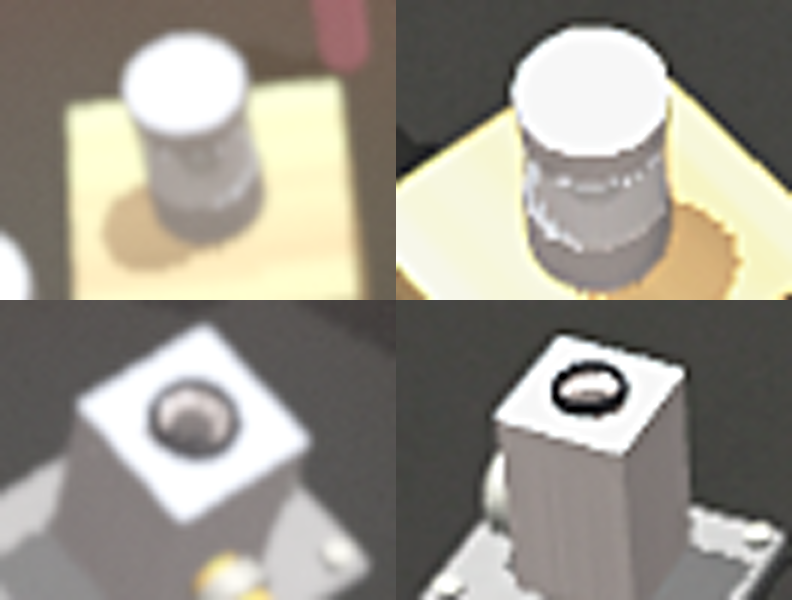

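Call:
move_arm(rows="-0.375 -0.304 0 0 0 0 0;-0.375 -0.304 0 0 0 0 0;-0.375 -0.304 0 0 0 0 0;-0.375 -0.304 0 0 0 0 0;-0.375 -0.304 0 0 0 0 0;-0.375 -0.304 0 0 0 0 0;-0.375 -0.304 0 0 0 0 0;-0.375 -0.304 0 0 0 0 0")

```text
time: 1.1
eef_pos: [0.4612, 0.218, 0.4046]
tool_rot: [[-0.955, 0.295, -0.0], [0.295, 0.955, -0.0], [-0.0, -0.0, -1.0]]
contact_force: [0.8, 0.9, -0.0]
opening: 1.004
```

```bash
python3 - <<'E'
from h import *
c=env.camera_info("wrist"); im=env.capture("wrist"); cv2.imwrite("pics/w1.png",im[:,:,::-1])
print(np.round(c["K"],1).tolist(),np.round(c["T"],3).tolist()); np.savez("w1.npz",K=c["K"],T=c["T"])
print("mouth px",proj("wrist",(0.4873,.1597,.09),c))
E
```

```text
[[396.1, 0.0, 318.8], [0.0, 396.1, 239.8], [0.0, 0.0, 1.0]] [[0.294, -0.911, -0.289, 0.388], [0.956, 0.28, 0.09, 0.24], [-0.001, -0.303, 0.953, 0.373], [0.0, 0.0, 0.0, 1.0]]
mouth px [257.43122814 274.79456724]
```

Call:
move_arm(rows="-0.163 -0.361 0 0 0 0 0;-0.163 -0.361 0 0 0 0 0;-0.163 -0.361 0 0 0 0 0;-0.163 -0.361 0 0 0 0 0;-0.163 -0.361 0 0 0 0 0;-0.163 -0.361 0 0 0 0 0;-0.163 -0.361 0 0 0 0 0;-0.163 -0.361 0 0 0 0 0")

```text
time: 2.15
eef_pos: [0.5096, -0.1736, 0.4043]
tool_rot: [[-0.955, 0.296, -0.001], [0.296, 0.955, 0.0], [0.001, 0.0, -1.0]]
contact_force: [0.7, 0.0, 0.3]
opening: 1.001
```

```bash
python3 - <<'E'
from h import *
c=env.camera_info("wrist"); im=env.capture("wrist"); cv2.imwrite("pics/w2.png",im[:,:,::-1])
np.savez("w2.npz",K=c["K"],T=c["T"])
print("trap px",proj("wrist",(0.5103,-.1748,.145),c), env.sense()["eef_pos"])
a=cv2.imread("pics/w1.png");b=cv2.imread("pics/w2.png")
cv2.imwrite("pics/w12.png",cv2.resize(np.hstack([a,b]),(800,300)))
E
```

```text
trap px [318.06773428 247.66532269] [ 0.50948856 -0.17240961  0.40433567]
```

View pics/w12.png

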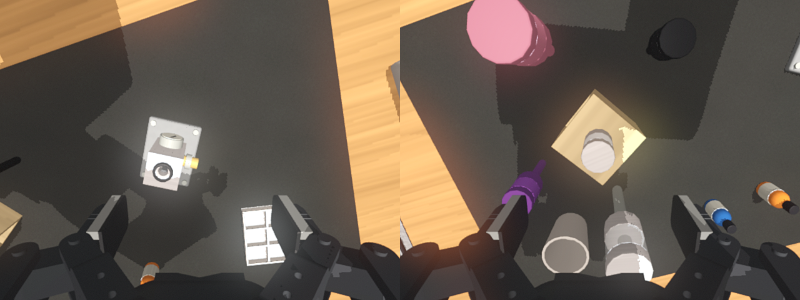

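Both wrist views agree with my estimates: mouth at about (259,274) against (257,275) predicted, trap top at about (317,246) against (318,248). I'll refine these with contour fits.

```bash
python3 - <<'E'
from h import *
inf={k:dict(np.load(k+".npz")) for k in("w1","w2")}
def cands(f,ctr,half,dark,thr):
    g=cv2.imread(f,0); x,y=int(ctr[0]),int(ctr[1]); s=cv2.resize(g[y-half:y+half,x-half:x+half],None,fx=4,fy=4,interpolation=cv2.INTER_CUBIC)
    m=((s<thr) if dark else (s>thr)).astype(np.uint8)
    for c in cv2.findContours(m,cv2.RETR_CCOMP,cv2.CHAIN_APPROX_NONE)[0]:
        if len(c)>25:
            h=cv2.convexHull(c); e=cv2.fitEllipse(c); r=cv2.contourArea(c)/(np.pi*e[1][0]*e[1][1]/4+1e-6)
            if .85<r<1.15 : yield (np.array(e[0])+.5)/4-.5+[x-half,y-half],np.array(e[1])/4
for nm,n,f,ctr,z,dk,ths,half in (("trap","w2","w2",(317,246),.145,0,(150,175,190,205,220),50),("trapS","scene","scene0",(242,161),.145,0,(200,220,235),18),("trapP","side","side0",(310,315),.145,0,(225,235,240),22),
   ("mouth","w1","w1",(259,274),.09,1,(60,80,100,120),24),("mouthS","scene","scene0",(432,244),.09,1,(100,130),12),("mouthP","side","side0",(282,189),.09,1,(80,110,140),10)):
  for t in ths:
    for c,e in cands(f"pics/{f}.png",ctr,half,dk,t):
        if np.hypot(*(c-ctr))<6: print(nm,t,c.round(1),e.round(1),plane(n,c,z,inf.get(n)).round(4))
E
```

```text
trap 205 [316.5 250.9] [49.9 52.5] [ 0.512  -0.1764  0.145 ]
trap 220 [315.3 247.8] [42.6 47.9] [ 0.5099 -0.1765  0.145 ]
trapS 235 [242.3 161.7] [14.5 18.7] [ 0.5106 -0.1768  0.145 ]
mouth 120 [260.  275.3] [30.  31.5] [0.4883 0.1615 0.09  ]
mouth 120 [259.4 276.8] [20.3 26.6] [0.4893 0.1606 0.09  ]
mouthP 80 [281.8 189.4] [ 8.5 12.4] [0.4857 0.1587 0.09  ]
mouthP 80 [281.9 189. ] [ 5.6 10.5] [0.4859 0.16   0.09  ]
mouthP 110 [281.8 189.4] [ 8.9 12.6] [0.4857 0.1587 0.09  ]
mouthP 110 [281.8 188.9] [ 5.  10.4] [0.4859 0.1602 0.09  ]
mouthP 140 [281.8 189.4] [ 9.2 12.8] [0.4858 0.1586 0.09  ]
mouthP 140 [282.  188.7] [ 4.3 10.6] [0.4862 0.1608 0.09  ]
```

Call:
move_arm(rows="-0.002 -0.003 0.02 0 0 0 0;-0.002 -0.003 0.05 0 0 0 0;-0.002 -0.003 0.075 0 0 0 0;-0.002 -0.003 0.1 0 0 0 0;-0.002 -0.003 0.115 0 0 0 0;-0.002 -0.003 0.124 0 0 0 0;-0.002 -0.003 0.127 0 0 0 0;-0.002 -0.003 0.127 0 0 0 0", force=40)

```text
time: 3.2
eef_pos: [0.5109, -0.1761, 0.2781]
tool_rot: [[-0.956, 0.294, 0.0], [0.294, 0.956, -0.0], [-0.001, -0.0, -1.0]]
contact_force: [-0.3, 0.9, 1.2]
opening: 1.005
```

Call:
move_arm(rows="0 0 0 0 0 0 0.3;0 0 0 0 0 0 0.4;0 0 0 0 0 0 0.5;0 0 0 0 0 0 0.6;0 0 0 0 0 0 0.8;0 0 0 0 0 0 1;0 0 0 0 0 0 1;0 0 0 0 0 0 1", force=40)

```text
time: 4.2
eef_pos: [0.5108, -0.1762, 0.2779]
tool_rot: [[-0.956, 0.294, 0.0], [0.294, 0.956, -0.0], [-0.0, -0.0, -1.0]]
contact_force: [-1.8, 0.5, 6.0]
opening: 0.384
```

Call:
move_arm(rows="0 0 -0.01 0 0 0 1;0 0 -0.03 0 0 0 1;0 0 -0.05 0 0 0 1;0 0 -0.075 0 0 0 1;0 0 -0.1 0 0 0 1;0 0 -0.12 0 0 0 1;0 0 -0.14 0 0 0 1;0 0 -0.14 0 0 0 1")

```text
time: 5.2
eef_pos: [0.511, -0.1763, 0.4194]
tool_rot: [[-0.956, 0.294, 0.003], [0.294, 0.956, -0.001], [-0.003, -0.0, -1.0]]
contact_force: [-0.1, 0.2, -1.8]
opening: 0.385
```

Call:
move_arm(rows="0.015 0.04 0 0 0 0 1;0.035 0.09 0 0 0 0 1;0.055 0.142 0 0 0 0 1;0.075 0.194 0 0 0 0 1;0.095 0.245 0 0 0 0 1;0.112 0.29 0 0 0 0 1;0.122 0.3145 0 0 0 0 1;0.122 0.3145 0 0 0 0 1")

```text
time: 6.2
eef_pos: [0.4862, 0.1619, 0.417]
tool_rot: [[-0.956, 0.292, -0.001], [0.292, 0.956, -0.0], [0.001, -0.0, -1.0]]
contact_force: [-0.8, -0.0, -1.7]
opening: 0.391
```

Call:
move_arm(rows="0 0 0.02 0 0 0 1;0 0 0.035 0 0 0 1;0 0 0.045 0 0 0 1;0 0 0.045 0 0 0 1")

```text
time: 6.7
eef_pos: [0.4866, 0.1599, 0.372]
tool_rot: [[-0.956, 0.295, -0.001], [0.295, 0.956, -0.0], [0.001, -0.001, -1.0]]
contact_force: [-0.4, 1.4, -1.4]
opening: 0.39
```

```bash
python3 - <<'E'
from h import *
s=env.sense(); print(s["eef_pos"],s["tool_rot"].round(4).tolist(),s["contact_force"].round(1)); o=[]
a=env.capture("scene")[:,:,::-1];b=env.capture("side")[:,:,::-1]
cv2.imwrite("pics/scene1.png",a);cv2.imwrite("pics/side1.png",b)
crop=lambda i,x,y: cv2.resize(i[y:y+100,x:x+66],(396,600),interpolation=cv2.INTER_CUBIC)
cv2.imwrite("pics/c1.png",np.hstack([crop(a,395,170),crop(b,250,110)]))
E
```

```text
[0.48664375 0.15991012 0.37197707] [[-0.9555, 0.2949, -0.0014], [0.2949, 0.9555, -0.0004], [0.0012, -0.0008, -1.0]] [-0.4  1.4 -1.4]
```

View pics/c1.png

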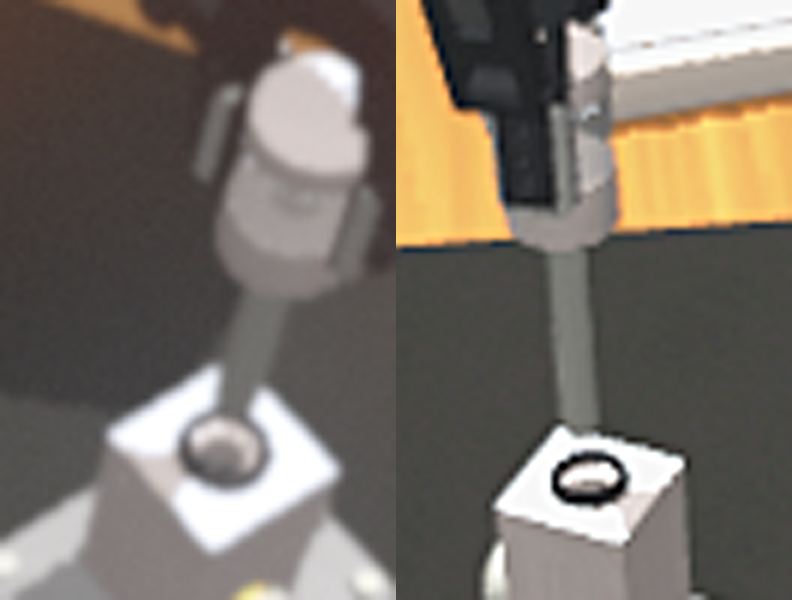

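The tube hangs straight above the mouth. Its axis extended down meets the ring centre in the scene view. In the side view it passes about 4 crop px (0.7 px) left of it. I'll put numbers on that.

```bash
python3 - <<'E'
from h import *
mouth=np.array([.4872,.160,.09])
def line(n,f,cx,y0,y1,bgw=14):
    g=cv2.GaussianBlur(cv2.imread(f,0),(1,3),0).astype(float); P=[]
    for y in range(y0,y1):
        c=int(round(cx(y))); r=g[y,c-9:c+10]; gr=np.gradient(r); L=slice(1,9);R=slice(10,18); xs=np.arange(c-9,c+10)
        a=np.clip(gr[L],0,None);b=np.clip(-gr[R],0,None)
        xl=(xs[L]*a**2).sum()/(a**2).sum(); xr=(xs[R]*b**2).sum()/(b**2).sum(); P.append((y,(xl+xr)/2,xr-xl))
    P=np.array(P); k=np.polyfit(P[:,0],P[:,1],1); res=P[:,1]-np.polyval(k,P[:,0]); print(n,"width",P[:,2].mean().round(2),"res",res.std().round(2)); return k
ks=line("scene","pics/scene1.png",lambda y:395+(262-.248*((y-170)*6-300))/6,222,234)
kp=line("side","pics/side1.png",lambda y:250+(172+.079*((y-110)*6-255))/6,155,178)
def pl(n,k,y0,y1):
    o,d1=ray(n,(np.polyval(k,y0),y0)); _,d2=ray(n,(np.polyval(k,y1),y1)); m=np.cross(d1,d2); m/=np.linalg.norm(m); return m,m@o
A,B=pl("scene",ks,222,234),pl("side",kp,155,178)
for z in (.18,.106,.09):
    print(z,np.linalg.solve(np.array([A[0],B[0],[0,0,1]]),[A[1],B[1],z]).round(4))
E
```

```text
scene width 9.72 res 0.23
side width 6.16 res 0.05
0.18 [0.4846 0.1605 0.18  ]
0.106 [0.4839 0.1556 0.106 ]
0.09 [0.4837 0.1545 0.09  ]
```

Only the side fit is reliable; the tube in the scene view is too short to extrapolate. From the two views the tip needs about +1.2 mm in x and +0.5 mm in y. I'll correct that and enter gently, watching the side force.

Call:
move_arm(rows="-0.001 0.001 0.002 0 0 0 1;-0.001 0.001 0.006 0 0 0 1;-0.001 0.001 0.01 0 0 0 1;-0.001 0.001 0.014 0 0 0 1;-0.001 0.001 0.017 0 0 0 1;-0.001 0.001 0.019 0 0 0 1;-0.001 0.001 0.021 0 0 0 1;-0.001 0.001 0.023 0 0 0 1")

```text
time: 7.8
eef_pos: [0.488, 0.161, 0.3496]
tool_rot: [[-0.956, 0.294, 0.0], [0.294, 0.956, 0.0], [-0.0, 0.0, -1.0]]
contact_force: [-0.9, -0.6, -1.1]
opening: 0.385
```

Tip is about 6 mm below the mouth with no contact force. Continuing into the bore.

Call:
move_arm(rows="0 0 0.001 0 0 0 1;0 0 0.002 0 0 0 1;0 0 0.003 0 0 0 1;0 0 0.004 0 0 0 1;0 0 0.005 0 0 0 1;0 0 0.006 0 0 0 1;0 0 0.007 0 0 0 1;0 0 0.008 0 0 0 1")

```text
time: 8.8
eef_pos: [0.488, 0.161, 0.3416]
tool_rot: [[-0.956, 0.294, -0.0], [0.294, 0.956, -0.0], [0.0, -0.0, -1.0]]
contact_force: [-0.7, 0.2, -1.5]
opening: 0.389
```

Call:
move_arm(rows="0 0 0.001 0 0 0 1;0 0 0.0025 0 0 0 1;0 0 0.004 0 0 0 1;0 0 0.0055 0 0 0 1;0 0 0.007 0 0 0 1;0 0 0.0085 0 0 0 1;0 0 0.01 0 0 0 1;0 0 0.0115 0 0 0 1")

```text
time: 9.8
eef_pos: [0.4881, 0.161, 0.3302]
tool_rot: [[-0.956, 0.294, 0.0], [0.294, 0.956, 0.0], [-0.0, 0.0, -1.0]]
contact_force: [-0.1, 0.3, 4.8]
opening: 0.392
```

The force rose to +4.8 N: the jaws are gripping at about 26 mm depth, as expected.

Call:
move_arm(rows="0 0 0.001 0 0 0 1;0 0 0.002 0 0 0 1;0 0 0.003 0 0 0 1;0 0 0.0045 0 0 0 1;0 0 0.006 0 0 0 1;0 0 0.007 0 0 0 1;0 0 0.008 0 0 0 1;0 0 0.009 0 0 0 1")

```text
time: 10.8
eef_pos: [0.488, 0.161, 0.3211]
tool_rot: [[-0.956, 0.294, -0.0], [0.294, 0.956, -0.0], [0.0, -0.0, -1.0]]
contact_force: [0.6, 0.6, 4.7]
opening: 0.391
```

Call:
move_arm(rows="0 0 0.0005 0 0 0 1;0 0 0.001 0 0 0 1;0 0 0.0015 0 0 0 1;0 0 0.002 0 0 0 1;0 0 0.0025 0 0 0 1")

```text
time: 11.42
eef_pos: [0.488, 0.161, 0.3187]
tool_rot: [[-0.956, 0.294, 0.0], [0.294, 0.956, 0.0], [-0.0, 0.0, -1.0]]
contact_force: [1.0, 0.3, 3.3]
opening: 0.387
```

Call:
move_arm(rows="0 0 0.0005 0 0 0 1;0 0 0.001 0 0 0 1;0 0 0.0015 0 0 0 1;0 0 0.002 0 0 0 1")

```text
time: 11.92
eef_pos: [0.488, 0.161, 0.3167]
tool_rot: [[-0.956, 0.294, 0.0], [0.294, 0.956, -0.0], [-0.0, -0.0, -1.0]]
contact_force: [0.2, 0.4, 4.4]
opening: 0.388
```

Call:
move_arm(rows="0 0 0.0005 0 0 0 1;0 0 0.001 0 0 0 1;0 0 0.0015 0 0 0 1;0 0 0.002 0 0 0 1")

```text
time: 12.42
eef_pos: [0.488, 0.161, 0.3147]
tool_rot: [[-0.956, 0.294, -0.0], [0.294, 0.956, -0.0], [-0.0, -0.0, -1.0]]
contact_force: [-0.3, 0.8, 3.5]
opening: 0.386
```

Call:
move_arm(rows="0 0 0.0005 0 0 0 1;0 0 0.001 0 0 0 1;0 0 0.0015 0 0 0 1;0 0 0.002 0 0 0 1")

```text
time: 12.92
eef_pos: [0.488, 0.161, 0.3127]
tool_rot: [[-0.956, 0.294, 0.0], [0.294, 0.956, 0.0], [-0.0, 0.0, -1.0]]
contact_force: [0.4, 0.7, 5.3]
opening: 0.392
```

Call:
move_arm(rows="0 0 0.0005 0 0 0 1;0 0 0.001 0 0 0 1;0 0 0.0015 0 0 0 1;0 0 0.0015 0 0 0 1")

```text
time: 13.42
eef_pos: [0.488, 0.161, 0.3111]
tool_rot: [[-0.956, 0.294, -0.0], [0.294, 0.956, -0.0], [0.0, -0.0, -1.0]]
contact_force: [0.7, 0.9, 4.1]
opening: 0.385
```

Call:
move_arm(rows="0 0 0.0005 0 0 0 1;0 0 0.001 0 0 0 1;0 0 0.0015 0 0 0 1;0 0 0.0015 0 0 0 1")

```text
time: 13.92
eef_pos: [0.488, 0.161, 0.3096]
tool_rot: [[-0.956, 0.294, -0.0], [0.294, 0.956, -0.0], [0.0, -0.0, -1.0]]
contact_force: [0.4, 0.9, 3.0]
opening: 0.386
```

Call:
move_arm(rows="0 0 0.0005 0 0 0 1;0 0 0.001 0 0 0 1;0 0 0.0015 0 0 0 1;0 0 0.002 0 0 0 1")

```text
time: 14.42
eef_pos: [0.488, 0.161, 0.3077]
tool_rot: [[-0.956, 0.294, 0.0], [0.294, 0.956, 0.0], [-0.0, 0.0, -1.0]]
contact_force: [-0.1, 1.1, 4.5]
opening: 0.388
```

Call:
move_arm(rows="0 0 0.0005 0 0 0 1;0 0 0.001 0 0 0 1;0 0 0.0015 0 0 0 1;0 0 0.002 0 0 0 1")

```text
time: 14.92
eef_pos: [0.488, 0.161, 0.3057]
tool_rot: [[-0.956, 0.294, 0.0], [0.294, 0.956, -0.0], [-0.0, -0.0, -1.0]]
contact_force: [0.0, 0.8, 4.5]
opening: 0.388
```

Call:
move_arm(rows="0 0 0.0005 0 0 0 1;0 0 0.001 0 0 0 1;0 0 0.0015 0 0 0 1;0 0 0.002 0 0 0 1")

```text
time: 15.42
eef_pos: [0.488, 0.161, 0.3037]
tool_rot: [[-0.956, 0.294, 0.0], [0.294, 0.956, 0.0], [-0.0, 0.0, -1.0]]
contact_force: [0.0, 0.4, 3.7]
opening: 0.387
```

Call:
move_arm(rows="0 0 0.0005 0 0 0 1;0 0 0.001 0 0 0 1;0 0 0.0015 0 0 0 1;0 0 0.002 0 0 0 1")

```text
time: 15.92
eef_pos: [0.488, 0.161, 0.3017]
tool_rot: [[-0.956, 0.294, 0.0], [0.294, 0.956, -0.0], [-0.0, 0.0, -1.0]]
contact_force: [0.7, -0.0, 3.8]
opening: 0.388
```

Call:
move_arm(rows="0 0 0.0005 0 0 0 1;0 0 0.001 0 0 0 1;0 0 0.0015 0 0 0 1;0 0 0.002 0 0 0 1")

```text
time: 16.42
eef_pos: [0.488, 0.161, 0.2998]
tool_rot: [[-0.956, 0.294, 0.0], [0.294, 0.956, 0.0], [-0.0, 0.0, -1.0]]
contact_force: [-0.5, -0.2, 7.4]
opening: 0.388
```

Force is up to 7.4 N, so the tube has met the valve at roughly 55 mm. From here I'll take finer steps.

Call:
move_arm(rows="0 0 0.0005 0 0 0 1;0 0 0.001 0 0 0 1;0 0 0.0015 0 0 0 1;0 0 0.0015 0 0 0 1")

```text
time: 16.92
eef_pos: [0.488, 0.161, 0.2983]
tool_rot: [[-0.956, 0.294, 0.0], [0.294, 0.956, -0.0], [-0.0, 0.0, -1.0]]
contact_force: [-1.1, -0.3, 6.7]
opening: 0.385
```

Call:
move_arm(rows="0 0 0.0005 0 0 0 1;0 0 0.001 0 0 0 1;0 0 0.001 0 0 0 1")

```text
time: 17.3
eef_pos: [0.488, 0.161, 0.2973]
tool_rot: [[-0.956, 0.294, 0.0], [0.294, 0.956, 0.0], [-0.0, 0.0, -1.0]]
contact_force: [-0.8, -0.3, 7.3]
opening: 0.384
```

Call:
move_arm(rows="0 0 0.0003 0 0 0 1;0 0 0.0006 0 0 0 1;0 0 0.0006 0 0 0 1")

```text
time: 17.68
eef_pos: [0.4881, 0.161, 0.297]
tool_rot: [[-0.956, 0.294, 0.001], [0.294, 0.956, 0.0], [-0.001, 0.0, -1.0]]
contact_force: [-0.3, -0.9, 12.7]
opening: 0.386
```

Call:
move_arm(rows="0 0 0.0002 0 0 0 1;0 0 0.0002 0 0 0 1")

```text
time: 17.92
eef_pos: [0.4882, 0.161, 0.297]
tool_rot: [[-0.956, 0.294, 0.001], [0.294, 0.956, 0.0], [-0.001, 0.0, -1.0]]
contact_force: [-1.0, -1.0, 16.5]
opening: 0.39
```

TCP z held at 0.2970 while the force climbed from 12.7 to 16.5 N, so this is the solid stop. Releasing.

Call:
move_arm(rows="0 0 0 0 0 0 0.5;0 0 0 0 0 0 0.3;0 0 0 0 0 0 0.1;0 0 0 0 0 0 0;0 0 0 0 0 0 0;0 0 0 0 0 0 0")

```text
time: 18.68
eef_pos: [0.488, 0.161, 0.2964]
tool_rot: [[-0.956, 0.294, -0.0], [0.294, 0.956, -0.0], [0.0, -0.0, -1.0]]
contact_force: [0.9, -0.5, -0.1]
opening: 1.005
```

```bash
python3 - <<'E'
from h import *
s=env.sense(); print(s["opening"],s["contact_force"].round(1),s["eef_pos"])
E
```

```text
1.0053647989808436 [ 0.9 -0.5 -0.1] [0.48799416 0.16097656 0.29636864]
```

Call:
move_arm(rows="0 0 -0.01 0 0 0 0;0 0 -0.03 0 0 0 0;0 0 -0.06 0 0 0 0;0 0 -0.1 0 0 0 0;0 0 -0.14 0 0 0 0;0 0 -0.17 0 0 0 0;0 0 -0.19 0 0 0 0;0 0 -0.19 0 0 0 0")

```text
time: 19.68
eef_pos: [0.4881, 0.161, 0.4884]
tool_rot: [[-0.956, 0.294, 0.003], [0.294, 0.956, 0.001], [-0.003, 0.002, -1.0]]
contact_force: [0.5, 0.3, -0.3]
opening: 0.998
```

```bash
python3 - <<'E'
from h import *
a=env.capture("scene")[:,:,::-1];b=env.capture("side")[:,:,::-1]
cv2.imwrite("pics/scene2.png",a);cv2.imwrite("pics/side2.png",b)
for z in(.158,.164,.168): print(z,proj("scene",(.4875,.1605,z)).round(1),proj("side",(.4875,.1605,z)).round(1))
crop=lambda i,x,y: cv2.resize(i[y:y+75,x:x+100],(400,300),interpolation=cv2.INTER_CUBIC)
cv2.imwrite("pics/c2.png",np.vstack([np.hstack([crop(a,380,205),crop(b,235,130)]),np.hstack([cv2.resize(a,(400,300)),cv2.resize(b,(400,300))])]))
E
```

```text
0.158 [439.6 221.2] [280.1 158.9]
0.164 [440.3 219.1] [279.9 156.1]
0.168 [440.7 217.6] [279.7 154.2]
```

View pics/c2.png

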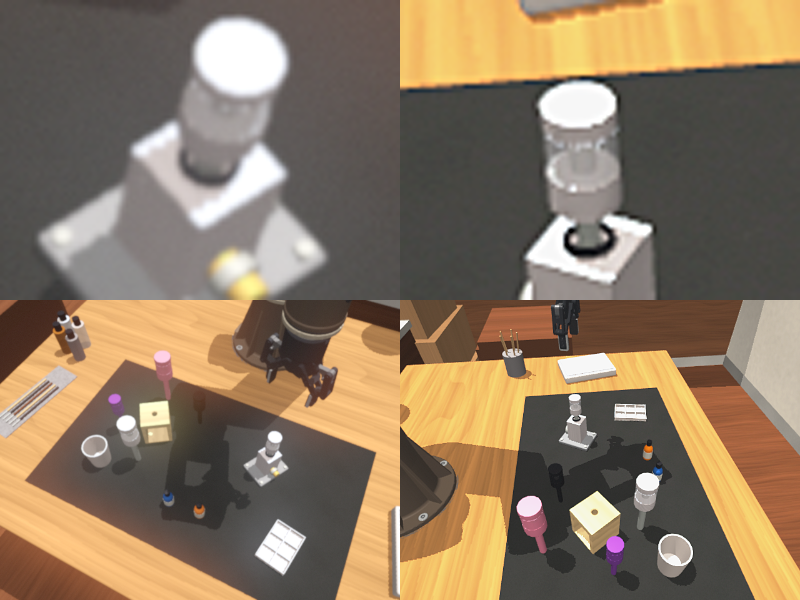

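The trap stands upright in the fitting, and the bystanders are where they were. Its top at scene (440,219) and side (279.5,156) matches the fully-home prediction (z about 0.164 m). Handing in.

```bash
python3 -c "
from plant import env
print(env.sense()['contact_force'].round(1)); print(env.job_done())"
```

```text
[-1.1 -0.  -0.4]
the job is handed in; nothing more can be done
None
```

I lifted the small silver trap out of the stand and pushed its tube straight into the air outlet's fitting until it was fully home. I then let go, backed the arm well clear and handed the job in at about 20 s.

- **Insertion forces:** The jaws gripped at about 26 mm depth with roughly 5 N. The valve was met at about 55 mm, at roughly 7 N. At about 59 mm the force rose steeply from 7.3 to 12.7 to 16.5 N while the tool stopped moving, which is the valve's solid stop. It stayed under the 20 N limit.
- **Final pictures:** The trap stands upright with its top at about z 0.164 m, matching the fully-home height to within 1 mm in both views. The paints, cup and palette are where they were, and the robot is touching nothing.
- **Disagreements and limits:** The scene-camera line fit of the hanging tube was poor, so I set the x/y correction (about 1 mm) from the side view and a reading of the scene crop by eye. The pictures cannot rule out a spring-back of under about 1 mm after release.

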